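Open the kitchen-roll holder for a fresh roll

TASK

Get the kitchen-roll holder ready for a fresh roll: with the griddle block in the gripper (not with bare fingers), sweep the four chips of hard brown sugar off the holder's base plate onto the shelf, then stand the block gently back down on the shelf, upright and clear of the holder. Then push the holder's sprung tension arm outwards, away from the other hub, past its click, and finish while still holding it pushed back there, so that I can drop the new roll in; leave everything else where it stands.

Things in the scene. Friction and masses are not known exactly. Their poses are not given: they have to be found in the camera images.
- holder: countertop kitchen-roll holder, bare steel, fixed to the shelf. Origin on the shelf under the point mid-way between its two hubs. Own y runs along the roll's axis from the fixed cheek to the tension arm, x across the plate, z up. Base plate 14 mm thick, 140 mm across (x -70 to 70 mm), 322 mm long (y -146 to 176 mm). Fixed cheek at y = -130 mm: a strip 40 mm wide, 4 mm thick, 155 mm high
- plate_mid (a point): middle of the clear part of the plate's top, 14 mm above the shelf; axes as the holder's. The cheek and the tension arm each carry on the inside a hub 38 mm in diameter and 14 mm deep, axis 92 mm above the shelf; 228 mm is free between the hub faces (holder y -114 to 112 mm)
- tension_arm (a joint): angle of the tension arm, rad. 0 = home, upright, as at the start; grows as its top is pushed outwards (holder +y). A spring drives it home: at the tab 3 to 4 N to start it, up to 10 N at 0.2, before the click, 4 N as it clicks over, 5 to 7 N beyond. A sprung pawl rides over one tooth from 0.15, tip at 0.30; past the click from 0.45. Let go, it springs home. Hard stop at 0.75; 0.5 to 0.65 is a good place to hold
- tension_pivot (a point): middle of the tension arm's pivot pin, 40 mm above the shelf at holder y = 128 mm; the pin lies along the holder's x. The arm is a strip 36 mm wide and 4 mm thick. Beside the pin, at holder x = +33 mm, sit the ratchet wheel and pawl (below 65 mm, y from 100 to 165 mm)
- tab (a point): middle of the inner face (facing holder -y, towards the other hub) of the black thumb tab on top of the tension arm: the place to push. At home 128 mm above the shelf, holder y = 124 mm; swings with the arm, 88 mm from the pivot, own z along the arm. Tab 42 mm wide (holder x), 8 mm thick, 34 mm tall (115 to 149 mm above the shelf at home). The hub below it tops out at 111 mm
- scraper_mid (a point): centre (36 mm up) of the griddle block standing on the shelf: grey abrasive block 36 mm thick (own x), 105 mm long (own y), 30 mm high, with a black grip ridge on top, 26 mm thick (own x), 90 mm long (own y), from 30 to 72 mm up. About 0.22 kg. Own z is up
- chip1_mid (a point): centre of a loose chip of hard brown sugar, about 24 x 19 x 13 mm and 11 g, lying flat on the base plate somewhere between the hubs (6.5 mm above the face it lies on)
- chip2_mid (a point): centre of a loose chip of hard brown sugar, about 26 x 18 x 13 mm and 11 g, lying flat on the base plate somewhere between the hubs (6.5 mm above the face it lies on)
- chip3_mid (a point): centre of a loose chip of hard brown sugar, about 23 x 20 x 13 mm and 11 g, lying flat on the base plate somewhere between the hubs (6.5 mm above the face it lies on)
- chip4_mid (a point): centre of a loose chip of hard brown sugar, about 25 x 18 x 13 mm and 11 g, lying flat on the base plate somewhere between the hubs (6.5 mm above the face it lies on)
- salt: push-button salt dispenser in clear acrylic, 62 mm in diameter, 128 mm high, loose bystander (origin under its middle); it stands on one side of the holder and the griddle block on the other, either way round
- spoon_rest: white ceramic spoon rest, dish 112 mm in diameter with a spoon, loose bystander beyond the holder (origin under the dish's middle)
- honey_jar: closed jar, 68 mm in diameter, 95 mm high, loose bystander beyond the holder (origin under its middle)
- mill: wooden pepper mill, 56 mm in diameter, 109 mm high, loose bystander beyond the holder (origin under its middle)
- fresh_roll: the fresh kitchen roll, white, 116 mm in diameter, 244 mm high, standing on end at the left (origin under its middle); loose, not to be moved

How it is judged:
By the outcome, as a careful person would: the job done as asked, in the order asked, and still so for the second after the job is handed in, while the arm keeps its last pose, push and grip.
It also fails if it takes over 72 s, if anything falls off the work surface, if the arm or the gripper's body presses on something with over 40 N, if the wrist force passes 120 N, or if a joint passes its speed limit or range.

ROBOT

A 6-joint arm with a two-finger parallel gripper is mounted at the origin on the work surface. World frame = base frame: x ahead of the robot, y to its left, z up, the work surface at z = 0. Lengths are in m, angles in rad, forces in N, time in s.
With the tool pointing down it reaches from about 0.35 to 0.775 m from the base axis. Payload 5.5 kg.
Tool frame: the origin (TCP) lies midway between the tips of the shut fingers; the grasp point (between the pads) lies 19 mm behind it; z points along the fingers, y is the line along which they close (so a half turn about z gives the same grasp; the last joint's range is limited). The gripper opens to 85 mm and grips with 20 to 120 N. Pads are 22 mm wide; open, the fingers measure 114 mm over their backs; the gripper's body (76 mm by 85 mm) begins 54 mm behind the grasp point. The pads swing forward as they close: fully open they stand 13 mm farther back than shut.
Start: joints at [-1.375, 0.313, 0.046, 1.304, 0, 1.431], TCP at [0.189, -0.543, 0.231] pointing down, gripper open.
Joint ranges: [-2.76, 2.76], [-0.86, 1.69], [-1.03, 1.26], [-2.2, 2.34], [-1.47, 1.5], [-3.14, 3.14]. Speed limits (rad/s): [2.57, 2.57, 3.14, 3.14, 3.14, 3.14].

INTERFACE

Orientations are given as a unit quaternion [w, x, y, z].
In Python, from workcell import env gives the robot as it stands. The module is installed in compiled form; this text tells all that it offers.
- The arm moves only by the tool servo_tool, never from a script. Its argument "increments" is a list of rows, each an object of numbers: "grip": the closure, from 0 (fully open) to 1 (shut); "x", "y", "z": the shift along the tool's x, y, z in mm; "roll": the turn about the tool's z in degrees. In form: [{"grip": .., "x": .., "y": .., "z": .., "roll": ..}, ...]. A call has 1 to 5 rows; each row shifts and turns the commanded pose from where the row before left it, along the tool's axes as they then stand; what a row does not reach is not made up. A row lasts 1/12 s, in which the tool goes at most 41.7 mm and 7.16 degrees, less where a joint would pass 70% of its speed; a pose out of reach is approached as far as the arm can. A call is refused whole if a number of a shift passes 41.7 or a number of a turn 7.16, either way. A call with a gripper value outside its range is refused whole. The fingers move at their own pace and stop on an object; "grip_force" is the grip in N (left out, the last holds). Time passes only in rows, so rows that do not move let the fingers close. It gives the time, the measured TCP pose, the force, the opening and the grip force at its end, in the units of the state.
- env.get_state(): the state, without advancing time (a new reading comes with each control period).
- env.read_camera(name): name is "side" or "top" or "wrist"; returns the picture (480x640x3 uint8, red, green, blue); there is no depth.
- env.get_calibration(name): a dict with "vertical_fov" (degrees; the focal length in pixels is half the picture's height over the tangent of half this angle, whatever the lens; pixels are square), "cx", "cy" (the principal point, pixels), "rvec" (rotation vector, rad) and "tvec" (3), from world to camera coordinates, as OpenCV has them; the wrist camera has in their place "tool_from_camera" (4x4, takes a point from camera to tool coordinates, whose origin is the TCP and whose axes are the flange's). Camera axes: x right, y down, z forward; pixel columns grow to the right and rows downward; lengths in m; the calibration is good to about 2 mm. A picture is of the moment at which its call begins: read the wrist's pose just before it. get_calibration takes no time and is no camera call.
- env.hand_in(): hands the job in; it is judged then, once.
The state is a dict: "clock": time; "joint_pos": joint angles; "qvel": joint speeds; "tau": joint torques, N m; "tcp_pos": TCP position; "orientation": TCP orientation; "wrist_force": force on the tool from outside, world axes, zero at the start; "ft_torque": the same for the moment, N m; "finger_gap": finger opening in m; "grip_force": force on a finger pad.
Only numpy, scipy, OpenCV 4.12 (cv2) and the standard library are available. Lean on these libraries where they do the work, as an engineer would, in place of code of your own. Each camera call takes 0.05 s, during which the arm holds its last target. There are 200 camera calls.

## Working session

There is one attempt and no reset: what is moved stays moved. The work goes in short steps, Python scripts to look and compute and a tool call to move; the robot and the scene stay as the last step left them, time stands still between calls to the robot, and variables do not carry over. Pictures are saved under pics/ and viewed, at most 10 in all, crops included, and the job is handed in when it is done.

Besides the shell and the picture viewer there is one more tool, called after ">>>" as a command line: name --argument value ..., lists and objects as JSON in quotes. servo_tool: Moves the arm, as the interface text tells. Its arguments: {"type":"object","properties":{"increments":{"type":"array"},"grip_force":{"type":"number"}},"required":["increments"]}

```bash
mkdir -p pics; python3 - <<'E'
from workcell import env
import cv2,numpy as np
s=env.get_state();print({k:np.round(v,3).tolist() for k,v in s.items()})
for n in("side","top","wrist"):
    im=env.read_camera(n);cv2.imwrite(f"pics/{n}0.png",im[:,:,::-1]);print(n,env.get_calibration(n))
E
```

```text
{'clock': 0.0, 'joint_pos': [-1.375, 0.314, 0.045, 1.304, -0.0, 1.431], 'qvel': [-0.001, -0.001, 0.0, -0.0, -0.003, -0.002], 'tau': [0.001, -48.063, 29.853, 0.019, -0.0, 0.0], 'tcp_pos': [0.189, -0.542, 0.23], 'orientation': [-0.001, 0.986, 0.167, -0.0], 'wrist_force': [0.441, -0.294, 1.339], 'ft_torque': [0.045, -0.0, -0.026], 'grip_force': 0.0, 'finger_gap': 0.085}
side {'vertical_fov': 52.58570179822121, 'cx': 318.2384316762096, 'cy': 236.36418838678844, 'rvec': array([ 2.43422168, -0.14429642,  0.03583161]), 'tvec': array([-0.60389437,  0.11782256,  0.9960372 ])}
top {'vertical_fov': 46.436946943101525, 'cx': 311.7601428083393, 'cy': 241.88675041050345, 'rvec': array([ 2.16149507, -2.11105468,  0.21214925]), 'tvec': array([-0.03108536,  0.62903536,  1.19775398])}
wrist {'vertical_fov': 64.80882066676234, 'cx': 320.9638750942408, 'cy': 244.08836432970435, 'tool_from_camera': array([[-3.83752504e-04, -9.51596235e-01, -3.07350710e-01,
         7.87202287e-02],
       [ 9.99999926e-01, -3.63848809e-04, -1.22060299e-04,
        -7.16490683e-04],
       [ 4.32293085e-06, -3.07350734e-01,  9.51596304e-01,
        -1.42905858e-01],
       [ 0.00000000e+00,  0.00000000e+00,  0.00000000e+00,
         1.00000000e+00]])}
```

View pics/top0.png

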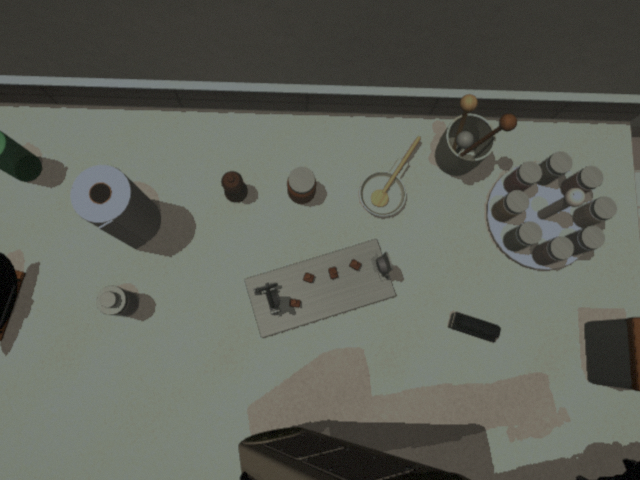

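View pics/side0.png

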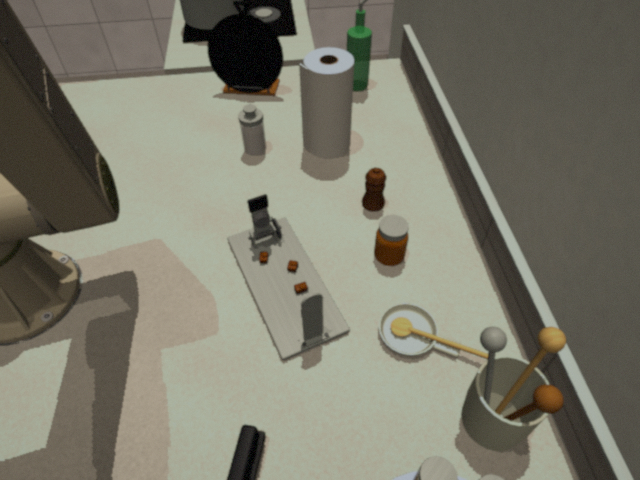

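The top view shows the holder: plate corners at about (244,281), (379,239), (396,296), (262,337), the tension arm with its black tab on the left at about (268,290), and the fixed cheek on the right at (383,265). The chips are at (309,277), (333,272), (355,265) and (295,303). The block is at (474,326), and the salt is on the left.

```bash
cat > h.py <<'E'
from workcell import env
import cv2,numpy as np
from scipy.spatial.transform import Rotation as R
def cam(n,s=None):
    c=env.get_calibration(n);f=240/np.tan(np.radians(c["vertical_fov"])/2)
    K=np.array([[f,0,c["cx"]],[0,f,c["cy"]],[0,0,1]])
    if n=="wrist":
        q=s["orientation"];T=np.eye(4);T[:3,:3]=R.from_quat([*q[1:],q[0]]).as_matrix();T[:3,3]=s["tcp_pos"]
        M=T@c["tool_from_camera"];return K,M[:3,:3],M[:3,3]
    r=cv2.Rodrigues(c["rvec"])[0];return K,r.T,-r.T@c["tvec"]
def cast(C,uv,z):
    K,r,o=C;d=(r@np.linalg.inv(K)@np.c_[np.atleast_2d(uv).astype(float),np.ones(len(np.atleast_2d(uv)))].T).T
    return o+d*((z-o[2])/d[:,2])[:,None]
def proj(C,P):
    K,r,o=C;p=(K@r.T@(np.atleast_2d(P)-o).T).T;return p[:,:2]/p[:,2:]
def blobs(m,lo):
    n,l,st,c=cv2.connectedComponentsWithStats(m.astype(np.uint8))
    return [(c[i],st[i,4],l==i) for i in range(1,n) if st[i,4]>=lo]
E
python3 - <<'E'
from h import *
np.set_printoptions(precision=4,suppress=True)
T=cam("top");S=cam("side")
t=cv2.imread("pics/top0.png");s=cv2.imread("pics/side0.png")
print("corners",cast(T,[(244,281),(379,239),(396,296),(262,337)],.014)[:,:2])
print("side corners",cast(S,[(228,236),(285,219),(348,328),(282,355)],.014)[:,:2])
for n,im,C,box in(("top",t,T,(240,235,400,340)),("side",s,S,(225,215,350,360))):
    h=cv2.cvtColor(im,cv2.COLOR_BGR2HSV);m=(h[...,1]>110)&((h[...,0]<20)|(h[...,0]>170))
    k=np.zeros_like(m);k[box[1]:box[3],box[0]:box[2]]=1
    for c,a,_ in blobs(m&k,15):print(n,c,a,cast(C,c,.0205)[0][:2])
m=(t.max(2)<45);k=np.zeros_like(m);k[305:350,440:510]=1
for c,a,l in blobs(m&k,50):
    r=cv2.minAreaRect(np.argwhere(l)[:,::-1].astype(np.float32));print("ridge",c,a,r);b=cast(T,cv2.boxPoints(r),.072);print(b)
for i,(n,b) in enumerate({"plate":(235,185,365,365)}.items()):
    x=s[185:365,215:365];y=t[230:345,235:510];cv2.imwrite("pics/crop.png",np.vstack([cv2.resize(cv2.copyMakeBorder(y,0,0,0,0,0),(800,335),interpolation=3)]))
    cv2.imwrite("pics/crops.png",cv2.resize(x,None,fx=3.3,fy=3.3,interpolation=3))
E
```

```text
corners [[ 0.5426  0.1359]
 [ 0.6481 -0.1733]
 [ 0.5165 -0.2123]
 [ 0.4174  0.0901]]
side corners [[ 0.4182  0.0925]
 [ 0.5467  0.1274]
 [ 0.6458 -0.1663]
 [ 0.5179 -0.2068]]
top [354.8864 264.3864] 44 [ 0.5862 -0.117 ]
top [332.7593 272.4815] 54 [ 0.5663 -0.0664]
top [308.2778 277.4259] 54 [ 0.5536 -0.0107]
top [294.7083 302.7917] 48 [0.4952 0.0187]
side [263.1852 256.8272] 81 [0.4935 0.0194]
side [292.075  265.5875] 80 [ 0.5522 -0.0111]
side [300.5155 287.2268] 97 [ 0.5647 -0.0671]
ridge [475.5893 326.9907] 750 ((475.9000549316406, 327.300048828125), (46.80171585083008, 16.443843841552734), 18.434947967529297)
[[ 0.4457 -0.3218  0.072 ]
 [ 0.4796 -0.334   0.072 ]
 [ 0.4498 -0.4301  0.072 ]
 [ 0.4162 -0.4175  0.072 ]]
```

View pics/crop.png

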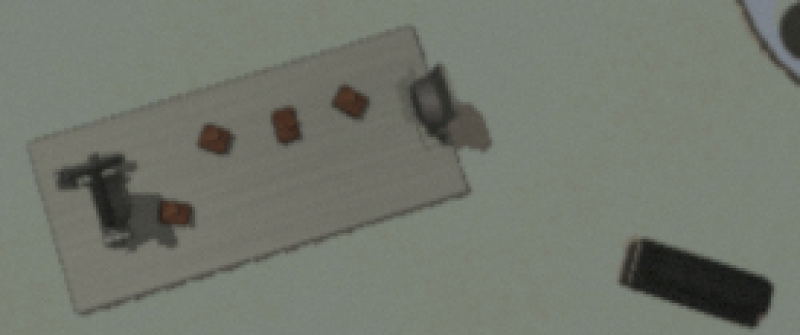

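>>> servo_tool --increments '[{"x":37,"y":-9,"z":0},{"x":37,"y":-9,"z":0},{"x":37,"y":-9,"z":0},{"x":37,"y":-9,"z":0},{"x":37,"y":-9,"z":0}]'

```text
invalid input at $.increments[0]: expected keys grip, x, y, z, roll
```

>>> servo_tool --increments '[{"x":37,"y":-9,"z":0},{"x":37,"y":-9,"z":0},{"x":37,"y":-9,"z":0},{"roll":-6.7},{"roll":-6.7}]'

```text
invalid input at $.increments[0]: expected keys grip, x, y, z, roll
```

>>> servo_tool --increments '[{"roll":-6.7},{"roll":-6.7},{"roll":-6.7},{"roll":-6.7},{"roll":-6.7}]'

```text
invalid input at $.increments[0]: expected keys grip, x, y, z, roll
```

>>> servo_tool --increments '[{"roll":-6.6},{"x":0}]'

```text
invalid input at $.increments[0]: expected keys grip, x, y, z, roll
```

```bash
python3 - <<'E'
from h import *
np.set_printoptions(precision=4,suppress=True)
s=env.get_state();im=env.read_camera("wrist")[:,:,::-1].copy();cv2.imwrite("pics/w1.png",im)
print(s["tcp_pos"],s["orientation"],s["clock"])
C=cam("wrist",s);m=im.max(2)<40
for c,a,l in blobs(m,3000):
    r=cv2.minAreaRect(np.argwhere(l)[:,::-1].astype(np.float32));print(c,a,r);b=cast(C,cv2.boxPoints(r),.072);print(b,b.mean(0))
E
```

```text
[ 0.1894 -0.5425  0.2306] [-0.0007  0.9859  0.1671  0.    ] 0.15
[589.6288 105.783 ] 5673 ((566.4999389648438, 95.49999237060547), (82.99998474121094, 144.99996948242188), 90.0)
[[ 0.3485 -0.618   0.072 ]
 [ 0.3828 -0.7166  0.072 ]
 [ 0.3334 -0.7496  0.072 ]
 [ 0.2968 -0.6446  0.072 ]] [ 0.3404 -0.6822  0.072 ]
[320.3767 430.3274] 47797 ((319.49993896484375, 396.99993896484375), (638.9998779296875, 163.99996948242188), 0.0)
[[-0.1842 -0.3149  0.072 ]
 [ 0.0142 -0.299   0.072 ]
 [ 0.2022 -0.837   0.072 ]
 [ 0.0373 -0.9469  0.072 ]] [ 0.0174 -0.5994  0.072 ]
```

View pics/w1.png

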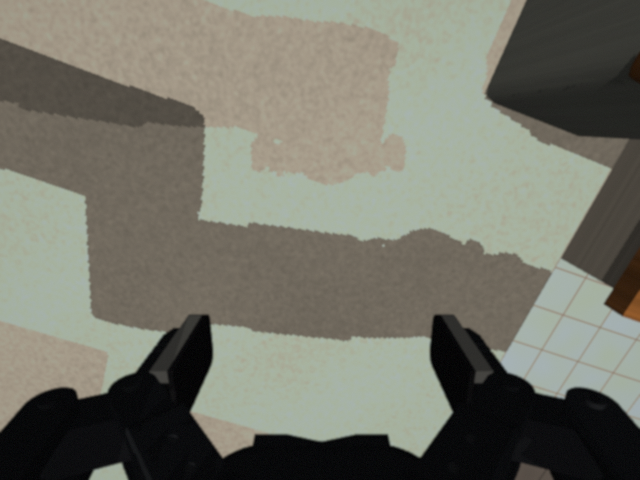

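The wrist view from the start pose shows only the shelf, with the open fingers at the bottom. The move was refused because every row needs all five keys.

>>> servo_tool --increments '[{"grip":0,"x":37,"y":-9,"z":0,"roll":0},{"grip":0,"x":37,"y":-9,"z":0,"roll":0},{"grip":0,"x":37,"y":-9,"z":0,"roll":0},{"grip":0,"x":37,"y":-9,"z":0,"roll":0},{"grip":0,"x":37,"y":-9,"z":0,"roll":0}]'

```text
clock: 0.62
tcp_pos: [0.3504, -0.4383, 0.2312]
orientation: [-0.0, 0.986, 0.167, -0.0]
wrist_force: [0.5, 0.2, 0.4]
finger_gap: 0.0853
grip_force: 0.0
```

>>> servo_tool --increments '[{"grip":0,"x":37,"y":-9,"z":0,"roll":0},{"grip":0,"x":37,"y":-9,"z":0,"roll":0},{"grip":0,"x":37,"y":-9,"z":0,"roll":0},{"grip":0,"x":0,"y":0,"z":0,"roll":-6.7},{"grip":0,"x":0,"y":0,"z":0,"roll":-6.7}]'

```text
clock: 1.03
tcp_pos: [0.4472, -0.3754, 0.2309]
orientation: [-0.0, 0.958, 0.286, -0.0]
wrist_force: [0.6, -0.0, -0.6]
finger_gap: 0.0857
grip_force: 0.0
```

>>> servo_tool --increments '[{"grip":0,"x":0,"y":0,"z":0,"roll":-6.7},{"grip":0,"x":0,"y":0,"z":0,"roll":-6.7},{"grip":0,"x":0,"y":0,"z":0,"roll":-6.7},{"grip":0,"x":0,"y":0,"z":0,"roll":-6.7},{"grip":0,"x":0,"y":0,"z":0,"roll":-6.7}]'

```text
clock: 1.45
tcp_pos: [0.4452, -0.3772, 0.231]
orientation: [-0.0, 0.836, 0.548, -0.0]
wrist_force: [0.4, -0.7, -0.8]
finger_gap: 0.0855
grip_force: 0.0
```

>>> servo_tool --increments '[{"grip":0,"x":0,"y":0,"z":0,"roll":-6.6},{"grip":0,"x":0,"y":0,"z":0,"roll":0},{"grip":0,"x":0,"y":0,"z":0,"roll":0}]'

```text
clock: 1.7
tcp_pos: [0.4452, -0.3773, 0.2311]
orientation: [-0.0, 0.806, 0.592, -0.0]
wrist_force: [-0.4, -0.5, 0.2]
finger_gap: 0.0852
grip_force: 0.0
```

```bash
python3 - <<'E'
from h import *
np.set_printoptions(precision=4,suppress=True)
s=env.get_state();im=env.read_camera("wrist")[:,:,::-1].copy();cv2.imwrite("pics/w2.png",im)
print(s["tcp_pos"],s["orientation"],s["clock"])
C=cam("wrist",s);m=im.max(2)<40
for c,a,l in blobs(m,3000):
    r=cv2.minAreaRect(np.argwhere(l)[:,::-1].astype(np.float32));print(c,a,r);b=cast(C,cv2.boxPoints(r),.072);print(b,b.mean(0))
E
```

```text
[ 0.4452 -0.3773  0.2311] [-0.0002  0.8062  0.5917 -0.    ] 1.7
[329.7604 219.5319] 4270 ((329.5, 221.5), (111.0, 41.0), 90.0)
[[ 0.4496 -0.3301  0.072 ]
 [ 0.4804 -0.3398  0.072 ]
 [ 0.4541 -0.4306  0.072 ]
 [ 0.4204 -0.4199  0.072 ]] [ 0.4511 -0.3801  0.072 ]
[322.2944 430.2822] 48348 ((319.5, 397.0), (164.0, 639.0), 90.0)
[[ 0.1457 -0.372   0.072 ]
 [ 0.6903 -0.5434  0.072 ]
 [ 0.68   -0.7422  0.072 ]
 [ 0.0399 -0.5406  0.072 ]] [ 0.389  -0.5495  0.072 ]
```

View pics/w2.png

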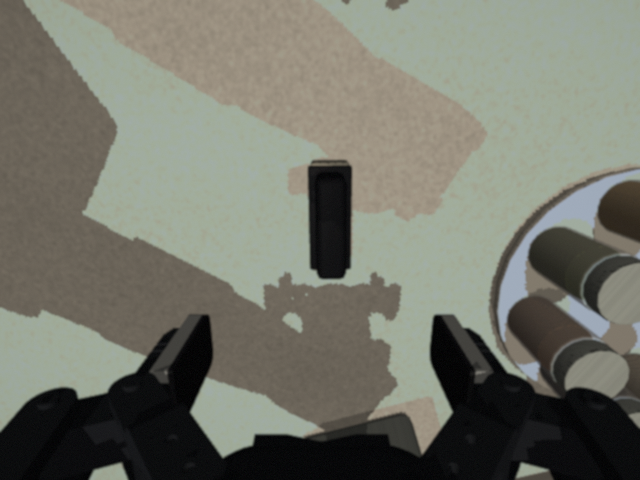

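The view shows the block lined up with the gripper. Its body spans about columns 309–351 and rows 161–270, and the ridge spans about columns 317–344 down to row 278.

```bash
python3 - <<'E'
from h import *
np.set_printoptions(precision=4,suppress=True)
s=env.get_state();C=cam("wrist",s);c=env.get_calibration
q=s["orientation"];A=R.from_quat([*q[1:],q[0]]).as_matrix()
for uv,z in(((330,161),.03),((330,270),.03),((309,215),.03),((351,215),.03),((330,278),.072),((330,171),.072),((317,225),.072),((344,225),.072)):
    p=cast(C,uv,z)[0];print(uv,z,p[:2],"tool mm",1000*(A.T@(p-s["tcp_pos"])))
E
```

```text
(330, 161) 0.03 [ 0.4662 -0.3356] tool mm [ 46.1319   7.6151 201.1318]
(330, 270) 0.03 [ 0.4356 -0.4356] tool mm [-58.4568   8.3434 201.1224]
(309, 215) 0.03 [ 0.433 -0.377] tool mm [ -3.2979 -11.634  201.1323]
(351, 215) 0.03 [ 0.4704 -0.3887] tool mm [ -3.3148  27.5532 201.1223]
(330, 278) 0.072 [ 0.4374 -0.4263] tool mm [-49.0633   7.3041 159.1235]
(330, 171) 0.072 [ 0.4642 -0.3388] tool mm [ 42.4374   6.6669 159.1317]
(317, 225) 0.072 [ 0.441  -0.3778] tool mm [ -1.6778  -3.764  159.1305]
(344, 225) 0.072 [ 0.4623 -0.3845] tool mm [ -1.6876  18.5384 159.1248]
```

>>> servo_tool --increments '[{"grip":0,"x":-4.5,"y":7.5,"z":35,"roll":0},{"grip":0,"x":0,"y":0,"z":40,"roll":0},{"grip":0,"x":0,"y":0,"z":40,"roll":0},{"grip":0,"x":0,"y":0,"z":40,"roll":0},{"grip":0,"x":0,"y":0,"z":25,"roll":0}]'

```text
clock: 2.17
tcp_pos: [0.4494, -0.3822, 0.0473]
orientation: [-0.002, 0.806, 0.592, -0.0]
wrist_force: [0.3, -0.7, -0.1]
finger_gap: 0.0853
grip_force: 0.0
```

>>> servo_tool --increments '[{"grip":0,"x":0,"y":0,"z":15,"roll":0},{"grip":1,"x":0,"y":0,"z":0,"roll":0},{"grip":1,"x":0,"y":0,"z":0,"roll":0},{"grip":1,"x":0,"y":0,"z":0,"roll":0},{"grip":1,"x":0,"y":0,"z":0,"roll":0}]' --grip_force 60

```text
clock: 2.58
tcp_pos: [0.4521, -0.3851, 0.0383]
orientation: [0.002, 0.805, 0.593, 0.0]
wrist_force: [-0.2, 0.5, 1.1]
finger_gap: 0.0385
grip_force: 0.0
```

>>> servo_tool --increments '[{"grip":1,"x":0,"y":0,"z":0,"roll":0},{"grip":1,"x":0,"y":0,"z":0,"roll":0},{"grip":1,"x":0,"y":0,"z":0,"roll":0}]'

```text
clock: 2.83
tcp_pos: [0.452, -0.3851, 0.0382]
orientation: [0.002, 0.805, 0.593, 0.0]
wrist_force: [-0.0, -0.6, 6.5]
finger_gap: 0.0253
grip_force: 60.1
```

>>> servo_tool --increments '[{"grip":1,"x":0,"y":0,"z":-30,"roll":0},{"grip":1,"x":0,"y":0,"z":-40,"roll":0},{"grip":1,"x":0,"y":0,"z":-40,"roll":0},{"grip":1,"x":0,"y":0,"z":-40,"roll":0},{"grip":1,"x":0,"y":0,"z":-35,"roll":0}]'

```text
clock: 3.25
tcp_pos: [0.4509, -0.3837, 0.224]
orientation: [0.001, 0.805, 0.593, 0.0]
wrist_force: [0.6, -1.7, -2.5]
finger_gap: 0.0254
grip_force: 59.6
```

>>> servo_tool --increments '[{"grip":1,"x":38,"y":1,"z":0,"roll":0},{"grip":1,"x":38,"y":1,"z":0,"roll":0},{"grip":1,"x":38,"y":1,"z":0,"roll":0},{"grip":1,"x":38,"y":1,"z":0,"roll":0},{"grip":1,"x":38,"y":1,"z":0,"roll":0}]'

```text
clock: 3.67
tcp_pos: [0.5121, -0.2023, 0.2214]
orientation: [-0.0, 0.805, 0.593, 0.0]
wrist_force: [1.3, -0.4, -1.9]
finger_gap: 0.0256
grip_force: 59.9
```

>>> servo_tool --increments '[{"grip":1,"x":38,"y":1,"z":0,"roll":0},{"grip":1,"x":38,"y":1,"z":0,"roll":0},{"grip":1,"x":38,"y":1,"z":0,"roll":0},{"grip":1,"x":38,"y":1,"z":0,"roll":0},{"grip":1,"x":38,"y":1,"z":0,"roll":0}]'

```text
clock: 4.08
tcp_pos: [0.5732, -0.0221, 0.2213]
orientation: [-0.0, 0.805, 0.593, -0.0]
wrist_force: [1.3, -0.0, -2.4]
finger_gap: 0.0252
grip_force: 59.9
```

>>> servo_tool --increments '[{"grip":1,"x":37,"y":1,"z":0,"roll":0},{"grip":1,"x":0,"y":0,"z":0,"roll":-7.15},{"grip":1,"x":0,"y":0,"z":0,"roll":-7.15},{"grip":1,"x":0,"y":0,"z":0,"roll":-7.15},{"grip":1,"x":0,"y":0,"z":0,"roll":-7.15}]'

```text
clock: 4.5
tcp_pos: [0.5849, 0.0118, 0.221]
orientation: [-0.0, 0.631, 0.776, -0.0]
wrist_force: [-0.3, -0.1, -1.3]
finger_gap: 0.0249
grip_force: 59.7
```

>>> servo_tool --increments '[{"grip":1,"x":0,"y":0,"z":0,"roll":-7.15},{"grip":1,"x":0,"y":0,"z":0,"roll":0}]'

```text
clock: 4.67
tcp_pos: [0.5849, 0.0112, 0.2211]
orientation: [-0.0, 0.583, 0.812, -0.0]
wrist_force: [-0.5, 0.0, -2.3]
finger_gap: 0.0252
grip_force: 59.7
```

```bash
cat >> h.py <<'E'
O=np.array([.5365,-.0533]);a=np.radians(108.5);Y=np.array([np.cos(a),np.sin(a)]);X=np.array([Y[1],-Y[0]])
def hol(p):d=np.asarray(p)[:2]-O;return np.round(1000*np.array([d@X,d@Y]),1)
def yaw(s):q=s["orientation"];return np.degrees(2*np.arctan2(q[2],q[1]))
E
python3 - <<'E'
from h import *
s=env.get_state();im=env.read_camera("side")[:,:,::-1].copy();im2=env.read_camera("top")[:,:,::-1].copy()
cv2.imwrite("pics/s3.png",np.hstack([cv2.resize(im[120:400,150:450],(430,401)),im2[190:390,220:420].repeat(2,0).repeat(2,1)[:, :370][:400].copy() if 0 else cv2.resize(im2[200:360,220:400],(370,401))]))
print(s["tcp_pos"],yaw(s),hol(s["tcp_pos"]),s["finger_gap"],s["wrist_force"],s["clock"])
E
```

```text
[0.58488175 0.01124407 0.22107531] 108.67452815391296 [66.4 45.9] 0.025173576471387522 [-0.52523748  0.02546521 -2.32602468] 4.6667
```

View pics/s3.png

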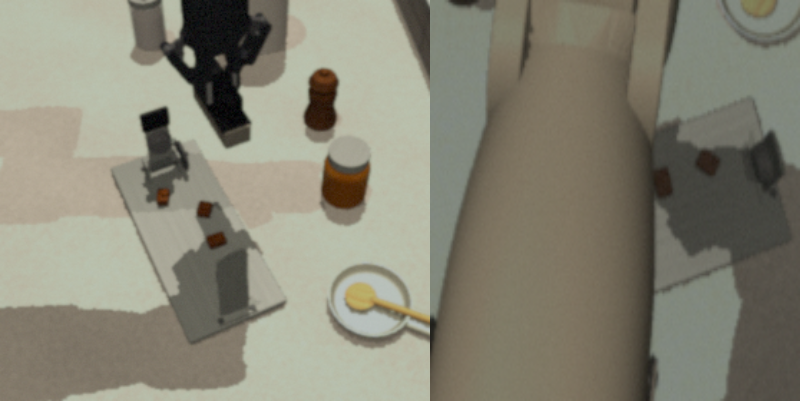

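>>> servo_tool --increments '[{"grip":1,"x":-2,"y":2,"z":40,"roll":0},{"grip":1,"x":0,"y":0,"z":40,"roll":0},{"grip":1,"x":0,"y":0,"z":40,"roll":0},{"grip":1,"x":0,"y":0,"z":30,"roll":0},{"grip":1,"x":0,"y":0,"z":11,"roll":0}]'

```text
clock: 5.18
tcp_pos: [0.5839, 0.0101, 0.0552]
orientation: [-0.004, 0.586, 0.811, -0.002]
wrist_force: [-0.8, -0.4, -2.8]
finger_gap: 0.0252
grip_force: 59.7
```

>>> servo_tool --increments '[{"grip":1,"x":0,"y":0,"z":3,"roll":0},{"grip":1,"x":0,"y":0,"z":2,"roll":0},{"grip":1,"x":0,"y":0,"z":0,"roll":0}]'

```text
clock: 5.43
tcp_pos: [0.5894, 0.0095, 0.057]
orientation: [0.001, 0.585, 0.811, 0.001]
wrist_force: [-0.0, -0.1, -2.0]
finger_gap: 0.0252
grip_force: 59.7
```

```bash
python3 - <<'E'
from h import *
s=env.get_state();im=env.read_camera("side")[:,:,::-1].copy()
cv2.imwrite("pics/s4.png",cv2.resize(im[140:380,200:420],None,fx=2.5,fy=2.5,interpolation=3))
print(s["tcp_pos"],yaw(s),hol(s["tcp_pos"]),s["finger_gap"],s["wrist_force"],s["clock"])
E
```

```text
[0.58937765 0.00951354 0.05700186] 108.43714412056308 [70.1 42.8] 0.025201660174579813 [-0.03711995 -0.14641447 -2.04398325] 5.4333
```

View pics/s4.png

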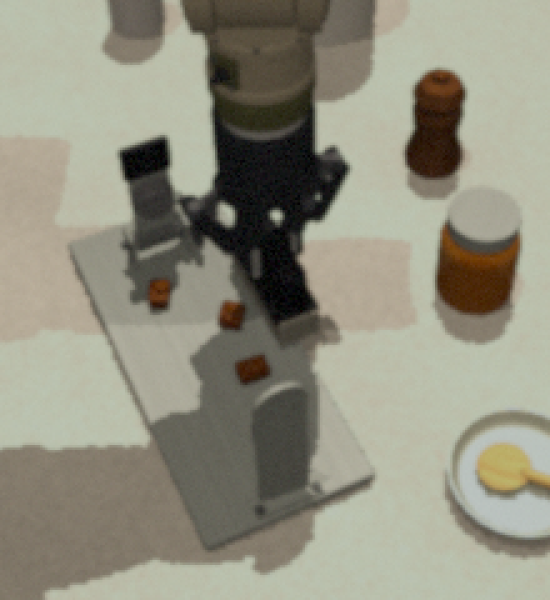

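>>> servo_tool --increments '[{"grip":1,"x":1,"y":-4,"z":2.5,"roll":0},{"grip":1,"x":0,"y":-10,"z":0,"roll":0},{"grip":1,"x":0,"y":-12,"z":0,"roll":0},{"grip":1,"x":0,"y":-12,"z":0,"roll":0},{"grip":1,"x":0,"y":-12,"z":0,"roll":0}]'

```text
clock: 5.9
tcp_pos: [0.5404, -0.0054, 0.0542]
orientation: [0.001, 0.584, 0.811, 0.001]
wrist_force: [0.2, 0.4, -1.8]
finger_gap: 0.0252
grip_force: 59.8
```

>>> servo_tool --increments '[{"grip":1,"x":0,"y":-12,"z":0,"roll":0},{"grip":1,"x":0,"y":-12,"z":0,"roll":0},{"grip":1,"x":0,"y":-12,"z":0,"roll":0},{"grip":1,"x":0,"y":-10,"z":0,"roll":0},{"grip":1,"x":0,"y":-8,"z":0,"roll":0}]'

```text
clock: 6.32
tcp_pos: [0.4886, -0.0226, 0.0538]
orientation: [0.001, 0.584, 0.811, 0.0]
wrist_force: [0.2, 0.0, -2.5]
finger_gap: 0.0254
grip_force: 59.8
```

```bash
python3 - <<'E'
from h import *
s=env.get_state()
print(s["tcp_pos"],yaw(s),hol(s["tcp_pos"]),s["finger_gap"],s["wrist_force"],s["clock"])
im=env.read_camera("side")[:,:,::-1].copy();cv2.imwrite("pics/s5.png",im);S=cam("side")
h=cv2.cvtColor(im,cv2.COLOR_BGR2HSV);m=(h[...,1]>110)&((h[...,0]<20)|(h[...,0]>170))
k=np.zeros_like(m);k[200:365,180:355]=1
for c,a,_ in blobs(m&k,15):print(c,a,hol(cast(S,c,.0205)[0]),hol(cast(S,c,.0065)[0]))
E
```

```text
[ 0.48864247 -0.02260611  0.05383322] 108.47691160202895 [-35.6  44.3] 0.025406593022763747 [ 0.2034833   0.00717888 -2.49025274] 6.3167
[243.44444444 266.02222222] 90 [-63.4  77.7] [-61.6  88.4]
[252.11111111 284.03030303] 99 [-62.7  27.1] [-60.8  37. ]
[300.57142857 287.16326531] 98 [ 22.5 -22. ] [ 25.9 -13. ]
```

>>> servo_tool --increments '[{"grip":1,"x":0,"y":-8,"z":0,"roll":0},{"grip":1,"x":0,"y":-8,"z":0,"roll":0},{"grip":1,"x":0,"y":-8,"z":0,"roll":0},{"grip":1,"x":0,"y":-8,"z":0,"roll":0},{"grip":1,"x":0,"y":-2,"z":0,"roll":0}]'

```text
clock: 6.78
tcp_pos: [0.4548, -0.0332, 0.0525]
orientation: [-0.001, 0.585, 0.811, -0.0]
wrist_force: [-0.6, 0.0, -2.1]
finger_gap: 0.0254
grip_force: 59.7
```

```bash
cat >> h.py <<'E'
def chips(name="side"):
    s=env.get_state();print(np.round(s["tcp_pos"],4),yaw(s),hol(s["tcp_pos"]),s["finger_gap"],s["wrist_force"],s["clock"])
    im=env.read_camera(name)[:,:,::-1].copy();S=cam(name)
    h=cv2.cvtColor(im,cv2.COLOR_BGR2HSV);m=(h[...,1]>110)&((h[...,0]<20)|(h[...,0]>170))
    k=np.zeros_like(m)
    if name=="side":k[200:365,150:355]=1
    else:k[235:380,230:400]=1
    for c,a,_ in blobs(m&k,15):print(c,a,hol(cast(S,c,.0205)[0]),hol(cast(S,c,.0065)[0]))
    return im
E
python3 - <<'E'
from h import *
chips()
E
```

```text
[ 0.4548 -0.0332  0.0525] 108.4638175293371 [-71.1  45. ] 0.025370420543858196 [-0.62058272  0.04664817 -2.09404364] 6.7833
[228.90277778 274.86111111] 72 [-97.9  69.1] [-96.6  79.7]
[300.34736842 287.36842105] 95 [ 21.9 -22.2] [ 25.2 -13.2]
[236.8974359  292.58974359] 78 [-97.2  20.7] [-95.9  30.5]
```

>>> servo_tool --increments '[{"grip":1,"x":0,"y":0,"z":-30,"roll":0},{"grip":1,"x":0,"y":0,"z":-30,"roll":0},{"grip":1,"x":-19,"y":28,"z":0,"roll":0},{"grip":1,"x":-19,"y":28,"z":0,"roll":0},{"grip":1,"x":-19,"y":28,"z":0,"roll":0}]'

```text
clock: 7.25
tcp_pos: [0.5564, -0.0609, 0.1141]
orientation: [0.001, 0.584, 0.812, 0.001]
wrist_force: [-0.4, -1.0, -2.0]
finger_gap: 0.0251
grip_force: 60.2
```

>>> servo_tool --increments '[{"grip":1,"x":-19,"y":28,"z":0,"roll":0},{"grip":1,"x":-19,"y":28,"z":0,"roll":0},{"grip":1,"x":0,"y":0,"z":25,"roll":0},{"grip":1,"x":0,"y":0,"z":22,"roll":0},{"grip":1,"x":0,"y":0,"z":8,"roll":0}]'

```text
clock: 7.67
tcp_pos: [0.6182, -0.0785, 0.054]
orientation: [-0.002, 0.584, 0.811, -0.001]
wrist_force: [-1.5, 1.2, -3.0]
finger_gap: 0.025
grip_force: 60.1
```

>>> servo_tool --increments '[{"grip":1,"x":0,"y":0,"z":2,"roll":0},{"grip":1,"x":0,"y":0,"z":0,"roll":0}]'

```text
clock: 7.83
tcp_pos: [0.6187, -0.0785, 0.0551]
orientation: [-0.001, 0.584, 0.812, -0.0]
wrist_force: [-0.7, 0.2, -2.0]
finger_gap: 0.0251
grip_force: 60.1
```

```bash
python3 - <<'E'
from h import *
chips()
E
```

```text
[ 0.6187 -0.0785  0.0551] 108.4939064585529 [ 70. -50.] 0.025124766638908558 [-0.65061387  0.23280535 -2.0057454 ] 7.8333
[230.75384615 274.50769231] 65 [-94.2  68.4] [-92.9  78.9]
[300.39130435 287.26086957] 92 [ 22.1 -22. ] [ 25.4 -13. ]
[230.97560976 296.26829268] 82 [-110.6   17.5] [-109.6   27.2]
```

>>> servo_tool --increments '[{"grip":1,"x":0,"y":-4,"z":1,"roll":0},{"grip":1,"x":0,"y":-10,"z":0,"roll":0},{"grip":1,"x":0,"y":-12,"z":0,"roll":0},{"grip":1,"x":0,"y":-12,"z":0,"roll":0},{"grip":1,"x":0,"y":-12,"z":0,"roll":0}]'

```text
clock: 8.3
tcp_pos: [0.5723, -0.095, 0.0565]
orientation: [0.001, 0.584, 0.812, 0.0]
wrist_force: [0.9, 0.6, -1.6]
finger_gap: 0.0252
grip_force: 60.2
```

>>> servo_tool --increments '[{"grip":1,"x":0,"y":-12,"z":0,"roll":0},{"grip":1,"x":0,"y":-12,"z":0,"roll":0},{"grip":1,"x":0,"y":-12,"z":0,"roll":0},{"grip":1,"x":0,"y":-10,"z":0,"roll":0},{"grip":1,"x":0,"y":-8,"z":0,"roll":0}]'

```text
clock: 8.72
tcp_pos: [0.5206, -0.1122, 0.0561]
orientation: [0.001, 0.584, 0.811, 0.0]
wrist_force: [0.3, 0.3, -2.2]
finger_gap: 0.0255
grip_force: 60.2
```

>>> servo_tool --increments '[{"grip":1,"x":0,"y":-8,"z":0,"roll":0},{"grip":1,"x":0,"y":-8,"z":0,"roll":0},{"grip":1,"x":0,"y":-8,"z":0,"roll":0},{"grip":1,"x":0,"y":-8,"z":0,"roll":0},{"grip":1,"x":0,"y":-5,"z":0,"roll":0}]'

```text
clock: 9.13
tcp_pos: [0.4847, -0.1237, 0.0547]
orientation: [-0.0, 0.584, 0.811, -0.0]
wrist_force: [-0.5, 0.7, -2.4]
finger_gap: 0.0252
grip_force: 60.2
```

```bash
python3 - <<'E'
from h import *
chips()
E
```

```text
[ 0.4847 -0.1237  0.0547] 108.47765862710483 [-71.5 -50.3] 0.02522634336345424 [-0.47973938  0.67125563 -2.3841197 ] 9.1333
[228.65 272.3 ] 20 [-96.3  75.6] [-95.1  86.3]
[244.70666667 311.8       ] 75 [-97.9 -28. ] [-96.7 -19.1]
[255.98979592 337.7244898 ] 98 [-97.6 -89.9] [-96.4 -82. ]
```

>>> servo_tool --increments '[{"grip":1,"x":0,"y":0,"z":-30,"roll":0},{"grip":1,"x":0,"y":0,"z":-40,"roll":0},{"grip":1,"x":0,"y":0,"z":-30,"roll":0},{"grip":1,"x":-34,"y":-16.3,"z":0,"roll":0},{"grip":1,"x":-34,"y":-16.3,"z":0,"roll":0}]'

```text
clock: 9.6
tcp_pos: [0.4785, -0.1986, 0.1577]
orientation: [0.003, 0.582, 0.813, 0.0]
wrist_force: [1.6, 0.1, -1.9]
finger_gap: 0.0255
grip_force: 60.2
```

>>> servo_tool --increments '[{"grip":1,"x":-34,"y":-16.3,"z":0,"roll":0},{"grip":1,"x":-34,"y":-16.3,"z":0,"roll":0},{"grip":1,"x":-34,"y":-16.3,"z":0,"roll":0},{"grip":1,"x":-34,"y":-16.3,"z":0,"roll":0},{"grip":1,"x":-34,"y":-16.3,"z":0,"roll":0}]'

```text
clock: 10.02
tcp_pos: [0.4526, -0.3872, 0.1546]
orientation: [0.0, 0.584, 0.812, 0.0]
wrist_force: [0.4, 0.0, -2.1]
finger_gap: 0.025
grip_force: 60.2
```

>>> servo_tool --increments '[{"grip":1,"x":0,"y":0,"z":0,"roll":7.15},{"grip":1,"x":0,"y":0,"z":0,"roll":7.15},{"grip":1,"x":0,"y":0,"z":0,"roll":7.15},{"grip":1,"x":0,"y":0,"z":0,"roll":7.15},{"grip":1,"x":0,"y":0,"z":0,"roll":7.15}]'

```text
clock: 10.43
tcp_pos: [0.4529, -0.3856, 0.1544]
orientation: [-0.0, 0.807, 0.59, -0.0]
wrist_force: [-0.2, -0.6, -1.3]
finger_gap: 0.0255
grip_force: 60.3
```

>>> servo_tool --increments '[{"grip":1,"x":0,"y":0,"z":30,"roll":0},{"grip":1,"x":0,"y":0,"z":40,"roll":0},{"grip":1,"x":0,"y":0,"z":25,"roll":0},{"grip":1,"x":0,"y":0,"z":8,"roll":0},{"grip":1,"x":0,"y":0,"z":0,"roll":0}]'

```text
clock: 10.85
tcp_pos: [0.4515, -0.3837, 0.049]
orientation: [-0.003, 0.805, 0.593, -0.0]
wrist_force: [-0.1, -0.7, -2.9]
finger_gap: 0.0253
grip_force: 60.1
```

```bash
python3 - <<'E'
from h import *
cv2.imwrite("pics/t6.png",chips("top"))
E
```

```text
[ 0.4515 -0.3837  0.049 ] 72.74160841337459 [-185.4 -286.3] 0.025345438933343855 [-0.05544721 -0.74097579 -2.89954663] 10.85
[375.64285714 317.69642857] 56 [-102.3  -83.4] [-102.3  -85.4]
[351.28333333 329.86666667] 60 [-111.9  -22.4] [-111.9  -23.7]
[329.55932203 335.        ] 59 [-108.2   27.7] [-108.3   27. ]
[306.39473684 334.55263158] 38 [-91.9  77. ] [-91.7  76.8]
```

>>> servo_tool --increments '[{"grip":1,"x":0,"y":0,"z":3,"roll":0},{"grip":1,"x":0,"y":0,"z":2.5,"roll":0},{"grip":1,"x":0,"y":0,"z":1.5,"roll":0},{"grip":1,"x":0,"y":0,"z":1,"roll":0},{"grip":1,"x":0,"y":0,"z":0,"roll":0}]'

```text
clock: 11.32
tcp_pos: [0.4533, -0.3856, 0.0444]
orientation: [0.001, 0.805, 0.593, 0.0]
wrist_force: [-0.7, 0.6, -2.3]
finger_gap: 0.0254
grip_force: 60.1
```

>>> servo_tool --increments '[{"grip":1,"x":0,"y":0,"z":0.7,"roll":0},{"grip":1,"x":0,"y":0,"z":0.7,"roll":0},{"grip":1,"x":0,"y":0,"z":0,"roll":0}]'

```text
clock: 11.57
tcp_pos: [0.453, -0.3853, 0.0424]
orientation: [0.0, 0.805, 0.593, -0.0]
wrist_force: [0.2, 0.4, -2.2]
finger_gap: 0.0253
grip_force: 60.1
```

>>> servo_tool --increments '[{"grip":1,"x":0,"y":0,"z":1,"roll":0},{"grip":1,"x":0,"y":0,"z":1,"roll":0},{"grip":1,"x":0,"y":0,"z":0.7,"roll":0},{"grip":1,"x":0,"y":0,"z":0,"roll":0},{"grip":1,"x":0,"y":0,"z":0,"roll":0}]'

```text
clock: 11.98
tcp_pos: [0.453, -0.3853, 0.0396]
orientation: [-0.0, 0.805, 0.593, -0.0]
wrist_force: [0.2, 1.0, -1.9]
finger_gap: 0.0255
grip_force: 60.1
```

>>> servo_tool --increments '[{"grip":1,"x":0,"y":0,"z":0.7,"roll":0},{"grip":1,"x":0,"y":0,"z":0.6,"roll":0},{"grip":1,"x":0,"y":0,"z":0,"roll":0}]'

```text
clock: 12.23
tcp_pos: [0.4531, -0.3854, 0.0384]
orientation: [0.0, 0.805, 0.593, -0.0]
wrist_force: [-0.3, 0.1, -2.7]
finger_gap: 0.0253
grip_force: 60.4
```

>>> servo_tool --increments '[{"grip":1,"x":0,"y":0,"z":0.5,"roll":0},{"grip":1,"x":0,"y":0,"z":0,"roll":0},{"grip":1,"x":0,"y":0,"z":0,"roll":0}]'

```text
clock: 12.48
tcp_pos: [0.4531, -0.3854, 0.0383]
orientation: [0.0, 0.805, 0.593, -0.0]
wrist_force: [-1.5, 3.0, 2.5]
finger_gap: 0.0256
grip_force: 60.7
```

>>> servo_tool --increments '[{"grip":0,"x":0,"y":0,"z":0,"roll":0},{"grip":0,"x":0,"y":0,"z":0,"roll":0},{"grip":0,"x":0,"y":0,"z":0,"roll":0},{"grip":0,"x":0,"y":0,"z":0,"roll":0},{"grip":0,"x":0,"y":0,"z":0,"roll":0}]'

```text
clock: 12.9
tcp_pos: [0.4531, -0.3855, 0.0379]
orientation: [0.0, 0.805, 0.593, -0.0]
wrist_force: [0.4, -0.2, 0.2]
finger_gap: 0.0834
grip_force: 0.0
```

>>> servo_tool --increments '[{"grip":0,"x":0,"y":0,"z":-20,"roll":0},{"grip":0,"x":0,"y":0,"z":-40,"roll":0},{"grip":0,"x":0,"y":0,"z":-40,"roll":0},{"grip":0,"x":0,"y":0,"z":-40,"roll":0},{"grip":1,"x":0,"y":0,"z":-40,"roll":0}]'

```text
clock: 13.32
tcp_pos: [0.4528, -0.3851, 0.2197]
orientation: [-0.0, 0.805, 0.593, -0.0]
wrist_force: [1.1, -0.6, 0.4]
finger_gap: 0.0752
grip_force: 0.0
```

```bash
python3 - <<'E'
from h import *
np.set_printoptions(precision=4,suppress=True)
s=env.get_state();print(s["tcp_pos"],yaw(s),s["finger_gap"],s["clock"])
T=cam("top");S=cam("side")
t=env.read_camera("top")[:,:,::-1];im=env.read_camera("side")[:,:,::-1]
cv2.imwrite("pics/t7.png",t);cv2.imwrite("pics/s7.png",im)
cv2.imwrite("pics/c7.png",np.hstack([cv2.resize(t[240:345,230:510],(560,210),interpolation=3)[:, :],cv2.resize(im[180:250,220:300],(240,210),interpolation=3)]))
# tab in side view: black blob
m=im.max(2)<45;k=np.zeros_like(m);k[185:225,235:290]=1
for c,a,l in blobs(m&k,30):
    r=cv2.minAreaRect(np.argwhere(l)[:,::-1].astype(np.float32));print("side tab",c,a,cv2.boxPoints(r))
P=lambda x,y,z:[*(O+X*x/1000+Y*y/1000),z/1000]
pts=np.array([P(-21,124,115),P(21,124,115),P(21,124,149),P(-21,124,149)]);print("pred side",proj(S,pts));print("pred centre",proj(S,[P(0,124,132)]),"top",proj(T,[P(0,128,149)]))
m=t.max(2)<45
k=np.zeros_like(m);k[305:350,440:510]=1
for c,a,l in blobs(m&k,50):print("block",c,a)
m=t.max(2)<45;k=np.zeros_like(m);k[270:330,245:300]=1
for c,a,l in blobs(m&k,10):print("top dark",c,a)
E
```

```text
[ 0.4528 -0.3851  0.2197] 72.74219581794101 0.07518244927385015 13.3167
side tab [257.7487 203.712 ] 191 [[247.5 201.5]
 [264.9 195.7]
 [268.3 205.9]
 [250.9 211.7]]
pred side [[249.6792 213.8073]
 [269.1781 207.2439]
 [267.6417 195.3465]
 [247.5927 201.9497]]
pred centre [[258.5919 204.6474]] top [[269.8776 297.432 ]]
block [475.6592 326.1976] 754
block [505.     341.9296] 142
top dark [270.7805 296.626 ] 123
```

View pics/c7.png

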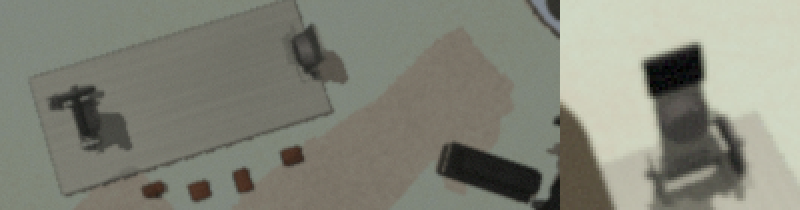

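Tab found within about 2 px of its predicted place. All four chips lie on the shelf and the block stands upright, so I move to the tab with the fingers shut.

>>> servo_tool --increments '[{"grip":1,"x":37.5,"y":-6.4,"z":0,"roll":0},{"grip":1,"x":37.5,"y":-6.4,"z":0,"roll":0},{"grip":1,"x":37.5,"y":-6.4,"z":0,"roll":0},{"grip":1,"x":37.5,"y":-6.4,"z":0,"roll":0},{"grip":1,"x":37.5,"y":-6.4,"z":0,"roll":0}]'

```text
clock: 13.83
tcp_pos: [0.4779, -0.1952, 0.2174]
orientation: [-0.0, 0.805, 0.593, -0.0]
wrist_force: [-0.3, 0.4, -0.8]
finger_gap: -0.0002
grip_force: 0.0
```

>>> servo_tool --increments '[{"grip":1,"x":37.5,"y":-6.4,"z":0,"roll":0},{"grip":1,"x":37.5,"y":-6.4,"z":0,"roll":0},{"grip":1,"x":37.5,"y":-6.4,"z":0,"roll":0},{"grip":1,"x":37.5,"y":-6.4,"z":0,"roll":0},{"grip":1,"x":37.5,"y":-6.4,"z":0,"roll":0}]'

```text
clock: 14.25
tcp_pos: [0.503, -0.0064, 0.2176]
orientation: [0.0, 0.805, 0.593, 0.0]
wrist_force: [-0.0, -0.0, 0.8]
finger_gap: 0.0002
grip_force: 0.0
```

>>> servo_tool --increments '[{"grip":1,"x":37.5,"y":-6.4,"z":0,"roll":-7.15},{"grip":1,"x":0,"y":0,"z":0,"roll":-7.15},{"grip":1,"x":0,"y":0,"z":0,"roll":-7.15},{"grip":1,"x":0,"y":0,"z":0,"roll":-7.15},{"grip":1,"x":0,"y":0,"z":0,"roll":-7.15}]'

```text
clock: 14.67
tcp_pos: [0.5081, 0.0301, 0.2174]
orientation: [-0.0, 0.581, 0.814, -0.0]
wrist_force: [0.3, -0.5, -0.8]
finger_gap: -0.0002
grip_force: 0.0
```

```bash
python3 - <<'E'
from h import *
s=env.get_state();print(np.round(s["tcp_pos"],4),yaw(s),hol(s["tcp_pos"]),s["finger_gap"],s["clock"])
E
```

```text
[0.5081 0.0301 0.2174] 108.91864310114981 [-0.5 88.1] -0.00019210935924685176 14.6667
```

>>> servo_tool --increments '[{"grip":1,"x":0,"y":0,"z":35,"roll":0},{"grip":1,"x":0,"y":0,"z":35,"roll":0},{"grip":1,"x":0,"y":0,"z":21,"roll":0},{"grip":1,"x":0,"y":0,"z":0,"roll":0},{"grip":1,"x":0,"y":0,"z":0,"roll":0}]'

```text
clock: 15.08
tcp_pos: [0.507, 0.0295, 0.1259]
orientation: [-0.001, 0.584, 0.812, -0.001]
wrist_force: [-0.5, 0.4, 0.7]
finger_gap: -0.0001
grip_force: 0.0
```

>>> servo_tool --increments '[{"grip":1,"x":8,"y":0,"z":0,"roll":0},{"grip":1,"x":8,"y":0,"z":0,"roll":0},{"grip":1,"x":5,"y":0,"z":0,"roll":0},{"grip":1,"x":5,"y":0,"z":0,"roll":0},{"grip":1,"x":0,"y":0,"z":0,"roll":0}]'

```text
clock: 15.5
tcp_pos: [0.5006, 0.0548, 0.1281]
orientation: [0.001, 0.584, 0.812, 0.0]
wrist_force: [0.6, -2.1, 1.9]
finger_gap: -0.0
grip_force: 1.2
```

```bash
python3 - <<'E'
from h import *
s=env.get_state();print(np.round(s["tcp_pos"],4),yaw(s),hol(s["tcp_pos"]),s["wrist_force"],s["clock"])
E
```

```text
[0.5006 0.0548 0.1281] 108.56226937946542 [  0.3 113.9] [ 0.56555218 -2.08739987  1.90587772] 15.5
```

>>> servo_tool --increments '[{"grip":1,"x":5,"y":0,"z":1,"roll":0},{"grip":1,"x":5,"y":0,"z":1,"roll":0},{"grip":1,"x":5,"y":0,"z":1,"roll":0},{"grip":1,"x":5,"y":0,"z":1,"roll":0},{"grip":1,"x":5,"y":0,"z":1,"roll":0}]'

```text
clock: 15.92
tcp_pos: [0.4929, 0.0773, 0.1226]
orientation: [0.001, 0.585, 0.811, -0.0]
wrist_force: [1.1, -4.8, 3.8]
finger_gap: 0.0
grip_force: 3.1
```

>>> servo_tool --increments '[{"grip":1,"x":5,"y":0,"z":1,"roll":0},{"grip":1,"x":5,"y":0,"z":1,"roll":0},{"grip":1,"x":5,"y":0,"z":1,"roll":0},{"grip":1,"x":3,"y":0,"z":1,"roll":0},{"grip":1,"x":0,"y":0,"z":0,"roll":0}]'

```text
clock: 16.33
tcp_pos: [0.4862, 0.095, 0.1174]
orientation: [0.0, 0.584, 0.812, -0.0]
wrist_force: [2.0, -5.2, -0.0]
finger_gap: 0.0001
grip_force: 2.4
```

```bash
python3 - <<'E'
from h import *
s=env.get_state();print(np.round(s["tcp_pos"],4),yaw(s),hol(s["tcp_pos"]),s["wrist_force"],s["clock"])
E
```

```text
[0.4862 0.095  0.1174] 108.50825542453038 [ -0.6 156.6] [ 2.02642636 -5.24280881 -0.03570056] 16.3333
```

>>> servo_tool --increments '[{"grip":1,"x":3,"y":0,"z":0,"roll":0},{"grip":1,"x":2,"y":0,"z":0,"roll":0},{"grip":1,"x":0,"y":0,"z":0,"roll":0},{"grip":1,"x":0,"y":0,"z":0,"roll":0},{"grip":1,"x":0,"y":0,"z":0,"roll":0}]'

```text
clock: 16.75
tcp_pos: [0.4845, 0.0993, 0.1175]
orientation: [0.0, 0.584, 0.811, -0.001]
wrist_force: [1.5, -5.6, 0.6]
finger_gap: -0.0
grip_force: 2.4
```

```bash
python3 - <<'E'
from h import *
s=env.get_state();print(np.round(s["tcp_pos"],4),yaw(s),hol(s["tcp_pos"]),s["wrist_force"],s["clock"])
im=env.read_camera("side")[:,:,::-1];cv2.imwrite("pics/s9.png",cv2.resize(im[120:380,170:400],None,fx=2.3,fy=2.3,interpolation=3))
E
```

```text
[0.4845 0.0993 0.1175] 108.4724566720636 [ -0.9 161.2] [ 1.47830109 -5.55737838  0.64901256] 16.75
```

View pics/s9.png

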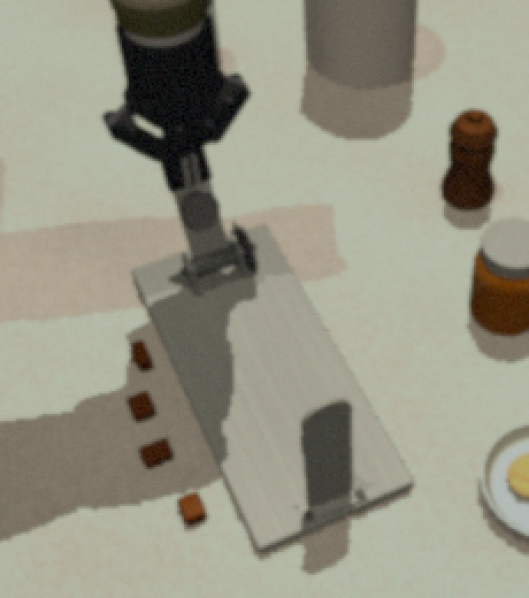

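The side view shows the tension arm leaning outwards under the fingertips at about (190,180). The plate is empty, with the four chips on the shelf beside it. The angle works out at about 0.56–0.57 rad, and the 5.7 N push fits being past the click.

```bash
python3 -c "
from workcell import env
print(env.hand_in())"
```

```text
the job is handed in; nothing more can be done
None
```

The job is handed in: the four sugar chips are swept off onto the shelf, the griddle block stands upright back in its old spot, clear of the holder, and the gripper is holding the tension arm past its click at about 0.57 rad.

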